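# Read a pellet indicator tube from the oven rack

## Robot

A 6-joint arm with a two-finger parallel gripper is mounted at the origin on the work surface; the furniture and walls round the work are solid. World frame = base frame: x ahead of the robot, y to its left, z up, the work surface at z = 0. Lengths are in mm, angles in rad, forces in N, time in s.
With the tool pointing down it reaches from about 275 to 875 mm from the base axis. Payload 12.5 kg.
Tool frame: the origin (TCP) lies at the centre of the arm's flange, where the gripper is bolted on; the fingertips stand 173 mm ahead of it and the grasp point (between the pads) lies ahead of it (r.grip_depth is the z of the grasp point in the tool frame, in mm); z points along the fingers, y is the line along which they close (so a half turn about z gives the same grasp; the last joint's range is limited). The gripper opens to 85 mm and grips with 20 to 120 N. Pads are 22 mm wide; open, the fingers measure 114 mm over their backs; the gripper's body (76 mm by 85 mm) begins 54 mm behind the grasp point. The pads swing forward as they close: fully open they stand 13 mm farther back than shut.
Start: joints at [-1.351, 0.351, 1.652, -0, 1.139, -0.085], TCP at [165.076, -524.629, 404.69] pointing down, gripper open.
Joint ranges: [-2.75, 2.75], [-0.79, 2.1], [0.01, 2.65], [-1.57, 4.71], [0.07, 3.14], [-2.87, 2.87]. Speed limits (rad/s): [2.22, 2.22, 2.79, 3.14, 3.14, 3.14].

## Interface

Orientations are given as a 3x3 rotation matrix whose columns are the frame's x, y, z axes.
In Python, from bench import r gives the robot as it stands.
- The arm moves only by the tool drive_tool, never from a script. Its argument "plan" is a list of rows, each a list of 2 entries, a list of its own where there are three numbers: the shift along the tool's x, y, z each as a share of 0.15 m, from -1 to 1, then the turn, a rotation vector about the tool's x, y, z each as a share of 0.12 rad, from -1 to 1. A call has 1 to 8 rows; each row shifts and turns the commanded pose from where the row before left it, along the tool's axes as they then stand; what a row does not reach is not made up. A row lasts 1/8 s, in which the tool goes at most 62.5 mm and 10.7 degrees, less where a joint would pass 70% of its speed; a pose out of reach is approached as far as the arm can. A call with a number of a shift or a turn outside -1 to 1 is refused whole. A call with a gripper value outside its range is refused whole. "jaw" is the closure, from -1 (fully open) to 1 (shut), set as the call begins (left out, the last holds). The fingers move at their own pace and stop on an object; "force" is the grip in N (left out, the last holds). Time passes only in rows, so rows that do not move let the fingers close. It gives the time, the measured TCP pose, the force, the opening and the grip force at its end, in the units of the state.
- r.state(): the state, without advancing time (a new reading comes with each control period).
- r.grab_frame(name): name is "side" or "top"; returns a dict with "frame" (480x640x3 uint8, blue, green, red), "depth" (480x640 float32, mm along the optical axis (not along the pixel's ray), 0 where there is no reading), "fx", "fy", "cx", "cy" (pixels), "rvec" (rotation vector, rad) and "tvec" (3), from world to camera coordinates, as OpenCV has them. Camera axes: x right, y down, z forward; pixel columns grow to the right and rows downward; lengths in mm; the calibration is good to about 2 mm. A picture is of the moment at which its call begins.
- r.sign_off(): hands the job in; it is judged then, once.
The state is a dict: "time": time; "q": joint angles; "joint_vel": joint speeds; "joint_torque": joint torques, N m; "eef_pos": TCP position; "tcp_rot": TCP orientation; "wrist_force": force on the tool from outside, world axes, zero at the start; "ft_torque": the same for the moment, N m; "grip_width": opening from 0.0 (shut) to 1.0 (fully open); "grip_force": force on a finger pad.
Only numpy, scipy, OpenCV 4.12 (cv2) and the standard library are available. Lean on these libraries where they do the work, as an engineer would, in place of code of your own. Each camera call takes 0.05 s, during which the arm holds its last target. There are 200 camera calls.

## Task

Draw the long stoppered indicator tube out of the slanted rack and, keeping it in the gripper, tip it stopper end down until its pellet has slid to the stopper end. Then bring the tube back level, with the pellet still at the stopper end, and hold it still above the white reading card, centred over it, lengthways along it and at least 10 cm up. Finish while holding it there; leave the two short tubes in the rack and the other things on the table undisturbed.

Things in the scene. Friction and masses are not known exactly. Their poses are not given: they have to be found in the camera images.
- rack: Fixed slanted metal rack: base 120 x 220 x 6 mm and a block 206 mm wide, 80 mm high, leaning 45 degrees to the rack's +x (roughly away from the robot). Origin: centre of the underside, z up. Three bores side by side at y = -80, 0, 80 mm, 20.5 mm wide, 52 mm deep, mouths at x = 21, z = 64 mm, axes rising at 45 degrees to +x.
- long_tube: The tube to take: glass, 18 mm in diameter, 150 mm long with its black stopper (last 18 mm, 22 mm wide), about 50 g. It leans at 45 degrees in any one of the bores, 52 mm of it inside, 98 mm out, stopper highest. Origin: centre of its foot; z runs along it to the stopper. 95 mm from the foot is a free place to grip.
- long_tube_mid (a point): Middle of the long tube's length, on its axis, 75 mm from foot and 75 mm from stopper's end.
- pellet (a joint): Place of the dark steel pellet (12 mm in size) inside the long tube, in m: 0 at the foot end (start), 0.100 at the stopper end. It slides by gravity when the tube is steeper than about 15 degrees (at 30 degrees end to end in under 1 s), and stays put when the tube is nearly level and moved gently.
- short_tube_a: Short stoppered tube of the same kind, 110 mm long, in another bore of the rack (58 mm out of it); to be left there. Origin: centre of its foot, z along it to the stopper.
- short_tube_b: Second short stoppered tube, as short_tube_a, in the remaining bore; to be left there.
- card: White rigid reading card with fine black ticks along one edge, 110 x 190 x 4 mm, fixed flat on the table. Origin: centre of its underside; its y is its long direction, z up. It lies to the right of the rack as the robot sees it.
- haemostat: Steel haemostat, 56 x 140 x 7 mm, bystander lying behind the rack. Origin: centre of its underside.
- gallipot: Small steel bowl, 79 mm wide, 40 mm high, bystander at the back. Origin: centre of its underside.
- timer: White mechanical timer with a black knob, 62 x 62 x 44 mm, bystander at the back right. Origin: centre of its underside.

How it is judged (in metres and radians):
On the way, in this order (a step that is already met when the one before it is completed fails the run):
1. the long tube is drawn out of the rack, in the gripper, its pellet still at the foot end (distance of long_tube from where it was at the start of the episode above 0.05 m and contact force between long_tube and the fingers above 0.5 N and contact force between long_tube and rack below 0.2 N and value of joint pellet below 0.05 m), for 0.05 s.
2. the long tube is held tipped stopper end down (at least 15 degrees below level), off rack and card, its pellet at the stopper end (angle between long_tube's own z axis and vertical above 1.83 rad and value of joint pellet above 0.085 m and contact force between long_tube and the fingers above 0.5 N and contact force between long_tube and rack below 0.2 N and contact force between long_tube and card below 0.2 N), for 0.2 s.
At the end, for the whole second after the job is handed in: Long tube held, off rack and card: level within 10 deg, along the card within 17 deg, middle within 45 mm of the card centre in plan, 95 mm or more up, still, pellet within 15 mm of the stopper end; short tubes within 20 mm, bystanders within 30 mm of their starts (contact force between long_tube and the fingers above 0.5 N and contact force between long_tube and rack below 0.2 N and contact force between long_tube and card below 0.2 N and value of joint pellet above 0.085 m and angle between long_tube's own z axis and vertical between 1.39 and 1.75 rad and angle between the z axis of long_tube and the y axis of card, either way round below 0.3 rad and horizontal distance between long_tube_mid and card below 0.045 m and height (world z) of long_tube_mid above 0.095 m and linear speed of long_tube below 0.03 m/s and distance of each of short_tube_a, short_tube_b from where it was at the start of the episode below 0.02 m and distance of each of haemostat, gallipot, timer from where it was at the start of the episode below 0.03 m); the arm keeps its last pose, push and grip.
It fails at once if a short tube was lifted or a bystander pushed away (distance of any of short_tube_a, short_tube_b from where it was at the start of the episode above 0.02 m or distance of any of haemostat, gallipot, timer from where it was at the start of the episode above 0.03 m).
It also fails if it takes over 38 s, if anything falls off the work surface, if the arm or the gripper's body presses on something with over 40 N, if the wrist force passes 120 N, or if a joint passes its speed limit or range.

## Working session

There is one attempt and no reset: what is moved stays moved. The work goes in short steps, Python scripts to look and compute and a tool call to move; the robot and the scene stay as the last step left them, time stands still between calls to the robot, and variables do not carry over. Pictures are saved under pics/ and viewed, at most 10 in all, crops included, and the job is handed in when it is done.

Besides the shell and the picture viewer there is one more tool, called in YAML: its name, and indented under it one key for each argument. drive_tool: Moves the arm, as the interface text tells. Shift numbers are shares of 0.15 m and turn numbers shares of 0.12 rad, none past 1 either way. Its arguments: {"type":"object","properties":{"plan":{"type":"array","items":{"type":"array"}},"jaw":{"type":"number"},"force":{"type":"number"}},"required":["plan"]}

```bash
mkdir -p pics; ls; cat > h.py <<'E'
import numpy as np, cv2
from scipy.spatial.transform import Rotation as R
from bench import r
def grab(n,save=None):
    f=r.grab_frame(n)
    if save: cv2.imwrite('pics/'+save,f['frame'])
    return f
def cloud(f):
    d=f['depth'].astype(float); v,u=np.mgrid[:480,:640]
    P=np.dstack([(u-f['cx'])/f['fx']*d,(v-f['cy'])/f['fy']*d,d])
    M=R.from_rotvec(np.ravel(f['rvec'])).as_matrix()
    W=(P-np.ravel(f['tvec']))@M
    W[d==0]=np.nan
    return W
E
python3 - <<'E'
from h import *
for n in('top','side'):
    f=grab(n,n+'0.png'); W=cloud(f); np.savez(n+'0.npz',W=W,f=f['frame'])
    print(n,np.ravel(f['tvec']),np.ravel(f['rvec']),f['fx'],np.nanmin(W,(0,1)),np.nanmax(W,(0,1)))
print(r.grip_depth,r.state())
E
```

```text
pics
top [ -10.89318108  559.73832546 1186.91719832] [ 2.14585193 -2.17747449  0.08561854] 527.9371399431813 [ -261.38698347 -1226.98762358  -824.24275285] [1123.88678687  644.38274138  749.88339748]
side [485.63930039 260.85963576 695.69556298] [ 0.63430842 -2.59859892  1.24435892] 493.8110548623129 [   39.34662276 -2813.48943634  -825.11370375] [1128.83280538  517.70794701  528.33317971]
154.70000000000002 {'time': 0.1, 'q': array([-1.35063866e+00,  3.51199109e-01,  1.65235568e+00,  2.03430901e-05,
        1.13911821e+00, -8.45927348e-02]), 'joint_vel': array([-0.00115403, -0.00221969, -0.00070053,  0.00082932,  0.00142023,
        0.00139994]), 'joint_torque': array([ 5.22024166e-04, -5.06835794e+01, -2.91875571e+01, -8.62294019e-05,
        2.66485520e-03,  2.52843216e-05]), 'eef_pos': array([ 165.03501501, -524.53543225,  404.20466005]), 'tcp_rot': array([[ 9.53924443e-01,  3.00046845e-01, -2.17898422e-04],
       [ 3.00046904e-01, -9.53923862e-01,  1.05830311e-03],
       [ 1.09682007e-04, -1.07492095e-03, -9.99999416e-01]]), 'wrist_force': array([ 0.0876708 , -0.24183057,  0.08388174]), 'ft_torque': array([-0.0465358 ,  0.02427981,  0.00568324]), 'grip_force': 0.0, 'grip_width': 0.9951094220106014}
```

View pics/top0.png

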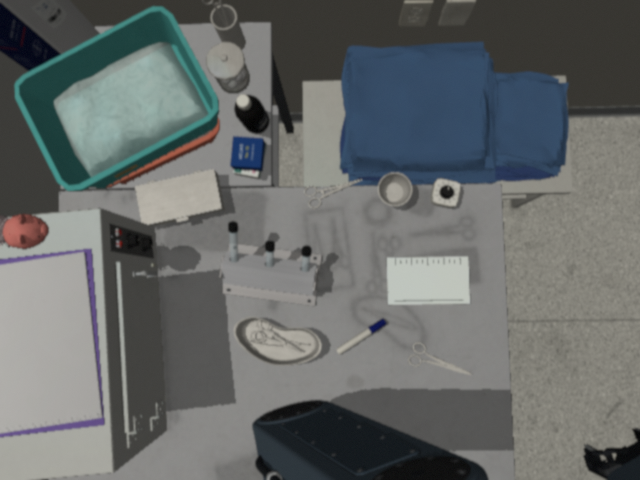

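View pics/side0.png

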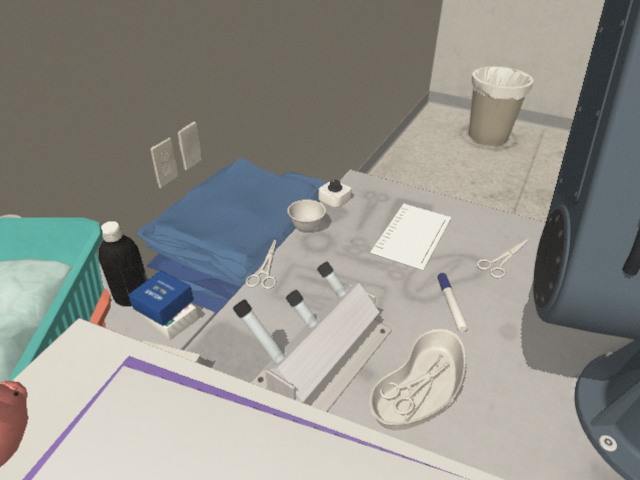

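The top view shows the long tube in the left bore, with its stopper near (233,228). The short stoppers are at (269,246) and (306,252), and the card is centred at about (428,280). The side view confirms that the left tube is the longest.

```bash
python3 - <<'E'
from h import *
np.set_printoptions(precision=1,suppress=True)
a=np.load('top0.npz');W=a['W'];g=cv2.cvtColor(a['f'],cv2.COLOR_BGR2GRAY)
b=np.load('side0.npz');S=b['W'];gs=cv2.cvtColor(b['f'],cv2.COLOR_BGR2GRAY)
# card
m=np.zeros_like(g);m[245:315,375:480]=(g[245:315,375:480]>185)
p=W[m>0];p=p[np.abs(p[:,2]-4)<12];print('card',cv2.minAreaRect(p[:,:2].astype(np.float32)),np.nanmedian(p[:,2]))
# stoppers
for (u,v) in((233,228),(269,246),(306,252)):
    s=np.s_[v-12:v+14,u-10:u+11];q=W[s][(g[s]<55)];q=q[q[:,2]>60];print('top st',len(q),np.nanmean(q,0),np.nanmin(q,0),np.nanmax(q,0))
for (u,v) in((242,310),(295,297),(325,268)):
    s=np.s_[v-13:v+14,u-13:u+14];q=S[s][(gs[s]<55)];q=q[q[:,2]>50];print('side st',len(q),np.nanmean(q,0),np.nanmin(q,0),np.nanmax(q,0))
# rack block: front slanted face & points with z 10..90 in region
for n,Wd in(('top',W),('side',S)):
    k=(Wd[...,0]>380)&(Wd[...,0]<640)&(Wd[...,1]>0)&(Wd[...,1]<330)&(Wd[...,2]>72)
    print(n,k.sum(),np.nanmean(Wd[k],0))
    p=Wd[k]
    # tops of block: z between 78..95
    t=(Wd[...,2]>40)&(Wd[...,2]<90)&(Wd[...,0]>380)&(Wd[...,0]<600)&(Wd[...,1]>20)&(Wd[...,1]<330)
    print(cv2.minAreaRect(Wd[t][:,:2].astype(np.float32)))
print('pix',W[256,233],W[240,235],W[265,270],W[290,265],W[296,228],W[300,314],W[250,140],W[230,160],W[200,180],W[300,120])
E
python3 -c "
import cv2
f=cv2.imread('pics/top0.png')[200:320,200:340];g=cv2.imread('pics/side0.png')[220:420,210:410]
f=cv2.resize(f,(400,343),interpolation=2);g=cv2.resize(g,(343,343),interpolation=2)
cv2.imwrite('pics/c.png',cv2.hconcat([f,g]))"
```

```text
card ((462.86083984375, -245.2279815673828), (102.853759765625, 184.4442138671875), 0.21548569202423096) 3.8777884251643147
top st 79 [578.6 182.9 133.2] [569.2 174.4 122. ] [589.6 191.4 142.4]
top st 80 [539.8 109.4 105. ] [528.4 100.9  94.7] [550.7 119.1 115. ]
top st 77 [527.7  30.2 104.6] [518.3  21.7  96.2] [538.3  39.3 113.1]
side st 38 [578.  186.5 131.4] [568.6 177.9 124. ] [589.1 196.4 137.5]<stdin>:12: RuntimeWarning: Mean of empty slice
Traceback (most recent call last):
ValueError: zero-size array to reduction operation fmin which has no identity
```

View pics/c.png

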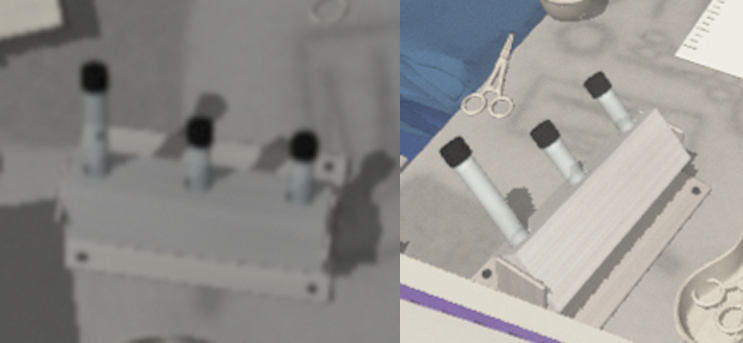

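```bash
cat >> h.py <<'E'
def rows(p,Rt,N,p0=None,R0=None):
    """constant row (shares) repeated N times taking tool to p,Rt"""
    s=r.state(); p0=s['eef_pos'] if p0 is None else p0; R0=s['tcp_rot'] if R0 is None else R0
    w=R.from_matrix(R0.T@Rt).as_rotvec()/N
    A=sum(R.from_rotvec(w*k).as_matrix() for k in range(N))
    sh=np.linalg.solve(A,R0.T@(np.asarray(p)-p0))
    print(N,'x',np.round(sh/150,3).tolist(),np.round(w/.12,3).tolist())
def tool(az,elev):
    """tool x (=tube axis) azimuth, elevation in deg; tool z below it"""
    a,e=np.radians([az,elev]);h=np.array([np.cos(a),np.sin(a),0]);z=np.array([0,0,1])
    x=h*np.cos(e)+z*np.sin(e);n=h*np.sin(e)-z*np.cos(e)
    return np.column_stack([x,np.cross(n,x),n])
E
python3 - <<'E'
from h import *
from scipy.optimize import least_squares
np.set_printoptions(precision=1,suppress=True)
a=np.load('top0.npz');W=a['W'];S=np.load('side0.npz')['W']
c=np.array([546.,188,94]);x0d=np.array([.699,-.107,.707])
for name,Ws in(('top',[W]),('side',[S]),('both',[W,S])):
    P=np.vstack([w.reshape(-1,3) for w in Ws]);P=P[~np.isnan(P[:,0])]
    t=(P-c)@x0d;d=np.linalg.norm(P-c-np.outer(t,x0d),axis=1)
    Q=P[(t>-35)&(t<32)&(d<20)]
    def f(v):
        D=np.array([v[2],v[3],1]);D/=np.linalg.norm(D);q=Q-[v[0],v[1],94.4]
        return np.linalg.norm(np.cross(q,D),axis=1)-9
    o=least_squares(f,[546,188,.989,-.15],loss='soft_l1',f_scale=2)
    print(name,len(Q),o.x[:2],np.round(o.x[2:],3),np.abs(o.fun).mean())
b=(W[...,1]>230)&(W[...,0]<700)&(W[...,0]>0)&(W[...,2]>60);print('box min y',np.nanpercentile(W[b],[0,5,50,99],0))
T0=tool(-8.7,0)
p1=np.array([430,-200,380]);rows(p1,T0,10)
p2=np.array([396,211,330.]);rows(p2,tool(-8.7,45),12,p1,T0)
E
```

```text
top 194 [547.6 189.3] [ 1.  -0.2] 1.0618208720521543
side 611 [548.8 189.6] [ 1.  -0.1] 0.7261064272575951
both 805 [548.4 189.4] [ 1.  -0.1] 0.8458309076435062
box min y [[123.5 339.   60.1]
 [152.7 353.  110.7]
 [366.6 430.9 301.3]
 [692.8 640.1 347.5]]
10 x [0.199, -0.199, 0.016] [-0.001, 0.0, 0.38]
12 x [-0.061, -0.223, 0.007] [0.0, 0.545, 0.0]
```

drive_tool:
  plan:
    - [[0.199,-0.199,0.016],[0,0,0.38]]
    - [[0.199,-0.199,0.016],[0,0,0.38]]
    - [[0.199,-0.199,0.016],[0,0,0.38]]
    - [[0.199,-0.199,0.016],[0,0,0.38]]
    - [[0.199,-0.199,0.016],[0,0,0.38]]
  jaw: -1
  force: 50

```text
time: 0.72
eef_pos: [279.6, -346.3, 392.5]
tcp_rot: [[0.997, 0.075, -0.0], [0.075, -0.997, 0.0], [-0.0, -0.0, -1.0]]
wrist_force: [0.2, 0.7, 0.6]
grip_width: 0.997
grip_force: 0.0
```

drive_tool:
  plan:
    - [[0.199,-0.199,0.016],[0,0,0.38]]
    - [[0.199,-0.199,0.016],[0,0,0.38]]
    - [[0.199,-0.199,0.016],[0,0,0.38]]
    - [[0.199,-0.199,0.016],[0,0,0.38]]
    - [[0.199,-0.199,0.016],[0,0,0.38]]

```text
time: 1.35
eef_pos: [431.0, -199.6, 380.5]
tcp_rot: [[0.988, -0.152, -0.0], [-0.152, -0.988, 0.0], [-0.0, -0.0, -1.0]]
wrist_force: [0.7, -0.5, 0.2]
grip_width: 1.0
grip_force: 0.0
```

drive_tool:
  plan:
    - [[-0.061,-0.223,0.007],[0,0.545,0]]
    - [[-0.061,-0.223,0.007],[0,0.545,0]]
    - [[-0.061,-0.223,0.007],[0,0.545,0]]
    - [[-0.061,-0.223,0.007],[0,0.545,0]]
    - [[-0.061,-0.223,0.007],[0,0.545,0]]
    - [[-0.061,-0.223,0.007],[0,0.545,0]]

```text
time: 2.1
eef_pos: [407.8, 6.7, 365.5]
tcp_rot: [[0.913, -0.151, 0.38], [-0.139, -0.989, -0.057], [0.384, -0.001, -0.923]]
wrist_force: [0.3, 0.5, 0.5]
grip_width: 1.0
grip_force: 0.0
```

drive_tool:
  plan:
    - [[-0.061,-0.223,0.007],[0,0.545,0]]
    - [[-0.061,-0.223,0.007],[0,0.545,0]]
    - [[-0.061,-0.223,0.007],[0,0.545,0]]
    - [[-0.061,-0.223,0.007],[0,0.545,0]]
    - [[-0.061,-0.223,0.007],[0,0.545,0]]
    - [[-0.061,-0.223,0.007],[0,0.545,0]]
    - [[0,0,0],[0,0,0]]

```text
time: 2.98
eef_pos: [411.2, 184.5, 366.3]
tcp_rot: [[0.75, -0.132, 0.648], [-0.099, -0.991, -0.087], [0.654, 0.001, -0.756]]
wrist_force: [-0.7, -0.6, -0.1]
grip_width: 1.004
grip_force: 0.0
```

```bash
python3 - <<'E'
from h import *
np.set_printoptions(precision=3,suppress=True)
s=r.state();print(s['time'],s['q'],s['eef_pos'],s['wrist_force']);print(s['tcp_rot'],'\n',tool(-8.7,45))
T=tool(-8.7,45);G=np.array([548.4,189.4,94.4]);g=G-154.7*T[:,2];print(g)
rows(g-60*T[:,2],T,6)
rows(g-60*T[:,2],T,1)
E
```

```text
2.975 [ 0.384  0.166  2.075 -0.933  0.415  2.867] [411.248 184.503 366.294] [-0.694 -0.643 -0.073]
[[ 0.75  -0.132  0.648]
 [-0.099 -0.991 -0.087]
 [ 0.654  0.001 -0.756]] 
 [[ 0.699 -0.151  0.699]
 [-0.107 -0.988 -0.107]
 [ 0.707  0.    -0.707]]
[440.269 205.946 203.789]
6 x [-0.104, -0.029, 0.086] [-0.018, 0.1, 0.021]
1 x [-0.607, -0.173, 0.533] [-0.105, 0.602, 0.124]
```

drive_tool:
  plan:
    - [[0,0,0],[0,0,-1]]
    - [[0,0,0],[0,0,-1]]
    - [[0,0,0],[0,0,-1]]
    - [[0,0,0],[0,0,-1]]
    - [[0,0,0],[0,0,-1]]
    - [[0,0,0],[0,0,-1]]
    - [[0,0,0],[0,0,-1]]
    - [[0,0,0],[0,0,-1]]

```text
time: 3.98
eef_pos: [410.6, 182.6, 365.0]
tcp_rot: [[0.54, 0.54, 0.646], [0.756, -0.648, -0.09], [0.37, 0.537, -0.758]]
wrist_force: [0.3, 0.7, -0.1]
grip_width: 0.997
grip_force: 0.0
```

drive_tool:
  plan:
    - [[0,0,0],[0,0,-1]]
    - [[0,0,0],[0,0,-1]]
    - [[0,0,0],[0,0,-1]]
    - [[0,0,0],[0,0,-1]]
    - [[0,0,0],[0,0,-1]]
    - [[0,0,0],[0,0,-1]]
    - [[0,0,0],[0,0,-1]]
    - [[0,0,0],[0,0,-1]]

```text
time: 4.97
eef_pos: [410.6, 182.5, 364.9]
tcp_rot: [[-0.133, 0.752, 0.646], [0.965, 0.248, -0.09], [-0.228, 0.611, -0.758]]
wrist_force: [-1.0, 0.9, 0.7]
grip_width: 0.995
grip_force: 0.0
```

drive_tool:
  plan:
    - [[0,0,0],[0,0,-1]]
    - [[0,0,0],[0,0,-1]]
    - [[0,0,0],[0,0,-1]]
    - [[0,0,0],[0,0,-1]]
    - [[0,0,0],[0,0,-1]]
    - [[0,0,0],[0,0,-1]]
    - [[0,0,0],[0,0,-1]]
    - [[0,0,0],[0,0,-1]]

```text
time: 5.98
eef_pos: [410.6, 182.6, 365.0]
tcp_rot: [[-0.692, 0.322, 0.646], [0.35, 0.932, -0.09], [-0.631, 0.164, -0.758]]
wrist_force: [0.0, -1.0, 0.7]
grip_width: 0.999
grip_force: 0.0
```

```bash
cat >> h.py <<'E'
Z=np.diag([-1.,-1,1])
G=np.array([548.4,189.4,94.4])
E
python3 - <<'E'
from h import *
np.set_printoptions(precision=3,suppress=True)
s=r.state();print(s['time'],s['q'],s['eef_pos'],s['wrist_force']);print(s['tcp_rot'])
T=tool(-8.7,45)@Z;g=G-154.7*T[:,2]
rows(g-60*T[:,2]+[0,0,20],T,8)
E
```

```text
5.975 [ 0.381  0.166  2.079 -0.933  0.414 -0.017] [410.594 182.571 364.978] [ 0.003 -0.969  0.742]
[[-0.692  0.322  0.646]
 [ 0.35   0.932 -0.09 ]
 [-0.631  0.164 -0.758]]
8 x [0.069, 0.014, 0.051] [-0.0, -0.079, -0.254]
```

drive_tool:
  plan:
    - [[0.069,0.014,0.051],[0,-0.079,-0.254]]
    - [[0.069,0.014,0.051],[0,-0.079,-0.254]]
    - [[0.069,0.014,0.051],[0,-0.079,-0.254]]
    - [[0.069,0.014,0.051],[0,-0.079,-0.254]]
    - [[0.069,0.014,0.051],[0,-0.079,-0.254]]
    - [[0.069,0.014,0.051],[0,-0.079,-0.254]]
    - [[0.069,0.014,0.051],[0,-0.079,-0.254]]
    - [[0.069,0.014,0.051],[0,-0.079,-0.254]]

```text
time: 6.98
eef_pos: [401.5, 219.6, 277.9]
tcp_rot: [[-0.71, 0.16, 0.686], [0.111, 0.987, -0.115], [-0.696, -0.005, -0.718]]
wrist_force: [0.1, 0.1, 0.4]
grip_width: 1.002
grip_force: 0.0
```

```bash
python3 - <<'E'
from h import *
np.set_printoptions(precision=3,suppress=True)
f=grab('side','s1.png')
s=r.state();print(s['time'],s['q'],s['eef_pos'],s['wrist_force']);
T=tool(-8.7,45)@Z;print(s['tcp_rot'],T);g=G-154.7*T[:,2]
rows(g-60*T[:,2],T,1)
rows(g,T,6)
E
```

```text
7.025 [ 0.484  0.36   2.123 -1.57   0.435  0.488] [401.683 220.358 277.692] [-0.288 -0.003 -0.582]
[[-0.71   0.158  0.687]
 [ 0.108  0.987 -0.115]
 [-0.696 -0.007 -0.718]] [[-0.699  0.151  0.699]
 [ 0.107  0.988 -0.107]
 [-0.707  0.    -0.707]]
1 x [0.156, -0.055, 0.141] [-0.079, -0.13, 0.002]
6 x [0.026, -0.009, 0.09] [-0.013, -0.022, 0.0]
```

View pics/s1.png

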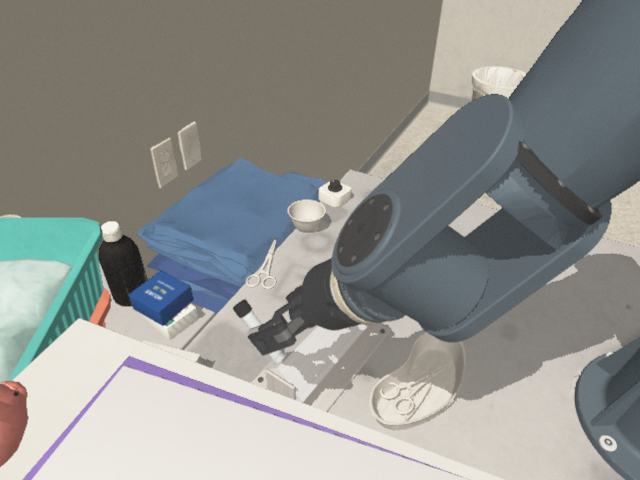

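The fingers are lined up above the left tube, which is near (250,320). But q4 is at its limit of -1.57, so I'll use a steeper tool at 25° elevation instead of 45°; the pads will then cross the tube slightly obliquely.

```bash
python3 - <<'E'
from h import *
T=tool(-8.7,25)@Z;g=G-154.7*T[:,2];print(g)
rows(g-70*T[:,2],T,6)
E
```

```text
[483.7732136  199.28928799 234.60581465]
6 x [-0.063, -0.009, 0.018] [-0.013, 0.463, -0.002]
```

drive_tool:
  plan:
    - [[-0.063,-0.009,0.018],[-0.013,0.463,0]]
    - [[-0.063,-0.009,0.018],[-0.013,0.463,0]]
    - [[-0.063,-0.009,0.018],[-0.013,0.463,0]]
    - [[-0.063,-0.009,0.018],[-0.013,0.463,0]]
    - [[-0.063,-0.009,0.018],[-0.013,0.463,0]]
    - [[-0.063,-0.009,0.018],[-0.013,0.463,0]]
    - [[0,0,0],[0,0,0]]

```text
time: 7.9
eef_pos: [455.4, 203.2, 299.3]
tcp_rot: [[-0.894, 0.155, 0.421], [0.142, 0.988, -0.062], [-0.425, 0.004, -0.905]]
wrist_force: [-1.2, 0.2, -0.2]
grip_width: 1.0
grip_force: 0.0
```

```bash
python3 - <<'E'
from h import *
np.set_printoptions(precision=3,suppress=True)
T=tool(-8.7,25)@Z;g=G-154.7*T[:,2]
s=r.state();print(s['q'],s['eef_pos']-(g-70*T[:,2]));rows(g,T,6)
rows(g-70*T[:,2],T,1)
E
```

```text
[ 0.365  0.367  1.964 -0.479  0.467 -0.657] [ 0.832 -0.568  1.253]
6 x [0.002, 0.0, 0.079] [0.003, 0.004, -0.007]
1 x [0.009, 0.003, 0.005] [0.02, 0.023, -0.042]
```

drive_tool:
  plan:
    - [[0.002,0,0.079],[0.003,0.004,-0.007]]
    - [[0.002,0,0.079],[0.003,0.004,-0.007]]
    - [[0.002,0,0.079],[0.003,0.004,-0.007]]
    - [[0.002,0,0.079],[0.003,0.004,-0.007]]
    - [[0.002,0,0.079],[0.003,0.004,-0.007]]
    - [[0.002,0,0.079],[0.003,0.004,-0.007]]
    - [[0,0,0],[0,0,0]]
    - [[0,0,0],[0,0,0]]

```text
time: 8.9
eef_pos: [483.1, 199.5, 234.0]
tcp_rot: [[-0.896, 0.151, 0.417], [0.137, 0.989, -0.063], [-0.422, 0.0, -0.907]]
wrist_force: [0.0, -0.4, 0.6]
grip_width: 0.999
grip_force: 0.0
```

```bash
python3 - <<'E'
from h import *
np.set_printoptions(precision=3,suppress=True)
T=tool(-8.7,25)@Z;g=G-154.7*T[:,2]
s=r.state();print(s['q'],s['eef_pos']-g,s['wrist_force']);rows(g,T,1)
f=grab('top','t2.png');g2=grab('side');cv2.imwrite('pics/c2.png',cv2.hconcat([cv2.resize(f['frame'][190:310,200:330],(390,360)),cv2.resize(g2['frame'][270:390,210:340],(390,360))]))
E
```

```text
[ 0.337  0.52   1.936 -0.605  0.355 -0.546] [-0.705  0.171 -0.634] [ 0.048 -0.384  0.565]
1 x [-0.006, -0.0, -0.002] [0.004, -0.009, 0.005]
```

View pics/c2.png

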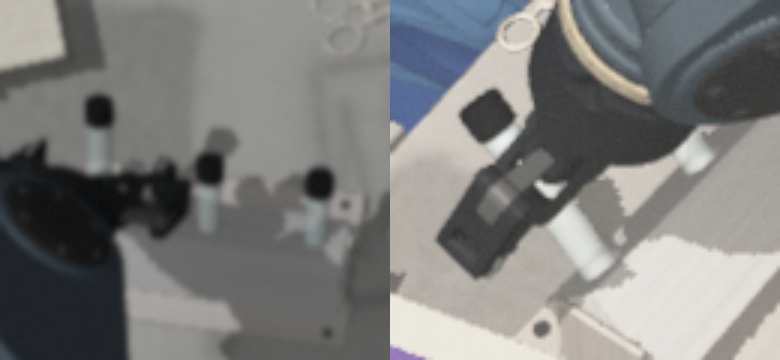

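The tube sits between the fingers, with its stopper at (98,110) in the left panel, and the right finger is clear of the middle tube. Closing now.

drive_tool:
  plan:
    - [[0,0,0],[0,0,0]]
    - [[0,0,0],[0,0,0]]
    - [[0,0,0],[0,0,0]]
    - [[0,0,0],[0,0,0]]
    - [[0,0,0],[0,0,0]]
    - [[0,0,0],[0,0,0]]
    - [[0,0,0],[0,0,0]]
  jaw: 1
  force: 50

```text
time: 9.88
eef_pos: [483.1, 199.5, 233.9]
tcp_rot: [[-0.896, 0.15, 0.417], [0.137, 0.989, -0.063], [-0.422, 0.0, -0.907]]
wrist_force: [-0.1, 0.5, 0.8]
grip_width: 0.196
grip_force: 48.7
```

```bash
python3 - <<'E'
from h import *
T=r.state()['tcp_rot'];p=r.state()['eef_pos'];d=tool(-8.7,45)[:,0]
print(r.state()['grip_width'],r.state()['grip_force'],r.state()['wrist_force'])
rows(p+90*d,T,8)
E
```

```text
0.19585497980765085 48.65950047969818 [-0.14398828  0.5207581   0.80379937]
8 x [-0.07, -0.0, -0.026] [0.0, 0.0, 0.0]
```

drive_tool:
  plan:
    - [[-0.07,0,-0.026],[0,0,0]]
    - [[-0.07,0,-0.026],[0,0,0]]
    - [[-0.07,0,-0.026],[0,0,0]]
    - [[-0.07,0,-0.026],[0,0,0]]
    - [[-0.07,0,-0.026],[0,0,0]]
    - [[-0.07,0,-0.026],[0,0,0]]
    - [[-0.07,0,-0.026],[0,0,0]]
    - [[-0.07,0,-0.026],[0,0,0]]

```text
time: 10.88
eef_pos: [545.9, 189.9, 298.1]
tcp_rot: [[-0.896, 0.151, 0.417], [0.137, 0.989, -0.063], [-0.422, 0.0, -0.907]]
wrist_force: [-0.2, 0.9, -0.4]
grip_width: 0.19
grip_force: 48.7
```

```bash
python3 - <<'E'
from h import *
np.set_printoptions(precision=3,suppress=True)
s=r.state();print(s['q'],s['eef_pos'],s['grip_width'],s['wrist_force'])
p=s['eef_pos'];T=s['tcp_rot']
gp=p+154.7*T[:,2]; print(gp)
# lift 100 up & toward the card/center
R2=T; p2=np.array([480,60,430.]); rows(p2,R2,8)
# then tip tool to elev -50 about grasp
R3=tool(-8.7,-50)@Z; rows(p2,R3,13,p2,R2)
g2=grab('side');cv2.imwrite('pics/c3.png',g2['frame'])
E
```

```text
[ 0.282  0.488  1.767 -0.366  0.517 -0.852] [545.852 189.854 298.073] 0.19040476681450974 [-0.224  0.908 -0.351]
[610.322 180.05  157.789]
8 x [-0.012, -0.115, -0.116] [0.0, 0.0, 0.0]
13 x [0.0, 0.0, 0.0] [-0.0, 0.838, 0.001]
```

View pics/c3.png

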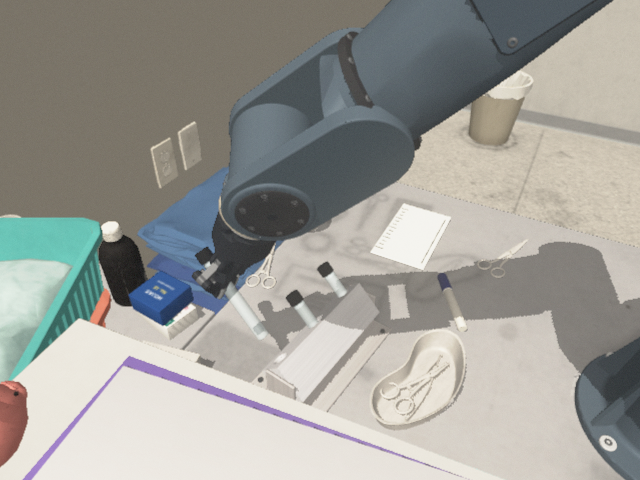

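The tube is fully out, with its foot near (265,337), above the rack. Next I'll lift it and move it towards the middle.

drive_tool:
  plan:
    - [[-0.042,0,-0.091],[0,0,0]]
    - [[-0.042,0,-0.091],[0,0,0]]
    - [[-0.042,0,-0.091],[0,0,0]]
    - [[-0.042,0,-0.091],[0,0,0]]

```text
time: 11.42
eef_pos: [545.1, 190.0, 359.0]
tcp_rot: [[-0.896, 0.15, 0.417], [0.136, 0.989, -0.063], [-0.422, 0.0, -0.907]]
wrist_force: [-1.4, -0.3, -0.4]
grip_width: 0.197
grip_force: 48.7
```

drive_tool:
  plan:
    - [[0.009,-0.115,-0.07],[0,0,0]]
    - [[0.009,-0.115,-0.07],[0,0,0]]
    - [[0.009,-0.115,-0.07],[0,0,0]]
    - [[0.009,-0.115,-0.07],[0,0,0]]
    - [[0.009,-0.115,-0.07],[0,0,0]]
    - [[0.009,-0.115,-0.07],[0,0,0]]
    - [[0.009,-0.115,-0.07],[0,0,0]]
    - [[0.009,-0.115,-0.07],[0,0,0]]

```text
time: 12.42
eef_pos: [479.3, 59.9, 430.3]
tcp_rot: [[-0.896, 0.15, 0.417], [0.136, 0.989, -0.063], [-0.422, 0.0, -0.907]]
wrist_force: [-0.4, -0.3, -0.5]
grip_width: 0.198
grip_force: 48.8
```

drive_tool:
  plan:
    - [[0,0,0],[0,0.84,0]]
    - [[0,0,0],[0,0.84,0]]
    - [[0,0,0],[0,0.84,0]]
    - [[0,0,0],[0,0.84,0]]
    - [[0,0,0],[0,0.84,0]]
    - [[0,0,0],[0,0.84,0]]
    - [[0,0,0],[0,0.84,0]]

```text
time: 13.3
eef_pos: [479.6, 60.4, 430.1]
tcp_rot: [[-0.952, 0.15, -0.267], [0.144, 0.989, 0.041], [0.27, 0.001, -0.963]]
wrist_force: [-0.6, 0.2, -0.2]
grip_width: 0.195
grip_force: 48.8
```

drive_tool:
  plan:
    - [[0,0,0],[0,0.84,0]]
    - [[0,0,0],[0,0.84,0]]
    - [[0,0,0],[0,0.84,0]]
    - [[0,0,0],[0,0.84,0]]
    - [[0,0,0],[0,0.84,0]]
    - [[0,0,0],[0,0.84,0]]

```text
time: 14.05
eef_pos: [479.7, 60.4, 430.0]
tcp_rot: [[-0.632, 0.15, -0.76], [0.095, 0.989, 0.116], [0.769, 0.001, -0.639]]
wrist_force: [-0.7, 0.1, -0.3]
grip_width: 0.193
grip_force: 48.8
```

```bash
python3 - <<'E'
from h import *
np.set_printoptions(precision=3,suppress=True)
s=r.state();print(s['q'],s['eef_pos'],s['tcp_rot'],s['wrist_force'])
print('tool elev',np.degrees(np.arcsin(-s['tcp_rot'][2,0])))
g2=grab('side');cv2.imwrite('pics/c4.png',g2['frame'])
E
```

```text
[ 0.006  0.362  1.656  0.133  1.992 -1.417] [479.703  60.378 430.01 ] [[-0.632  0.15  -0.76 ]
 [ 0.095  0.989  0.116]
 [ 0.769  0.001 -0.639]] [-0.684  0.139 -0.28 ]
tool elev -50.292465385631544
```

View pics/c4.png

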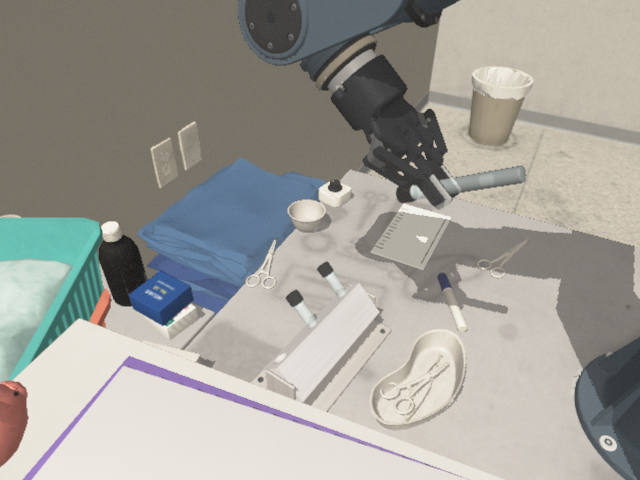

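The tube is gripped with its foot raised near (520,175) and the stopper low near (408,195). I'll wait for the pellet to slide.

drive_tool:
  plan:
    - [[0,0,0],[0,0,0]]
    - [[0,0,0],[0,0,0]]
    - [[0,0,0],[0,0,0]]
    - [[0,0,0],[0,0,0]]
    - [[0,0,0],[0,0,0]]
    - [[0,0,0],[0,0,0]]
    - [[0,0,0],[0,0,0]]
    - [[0,0,0],[0,0,0]]

```text
time: 15.1
eef_pos: [479.8, 60.3, 429.3]
tcp_rot: [[-0.633, 0.151, -0.759], [0.096, 0.989, 0.116], [0.768, 0.0, -0.641]]
wrist_force: [0.1, -0.7, -0.7]
grip_width: 0.194
grip_force: 48.8
```

```bash
cat >> h.py <<'E'
from scipy.optimize import least_squares
def tubefit(d0,lo=-85,hi=-15,views=('side','top')):
    """fit tube axis near grasp point; d0 expected axis; returns point nearest grasp, dir, end"""
    s=r.state();gp=s['eef_pos']+154.7*s['tcp_rot'][:,2]
    P=np.vstack([cloud(grab(v)).reshape(-1,3) for v in views]);P=P[~np.isnan(P[:,0])]
    t=(P-gp)@d0;d=np.linalg.norm(P-gp-np.outer(t,d0),axis=1)
    Q=P[(t>lo)&(t<hi)&(d<25)]
    B=np.linalg.svd(d0[None])[2][1:]
    f=lambda v:np.linalg.norm(np.cross(Q-gp-v[:2]@B,(lambda D:D/np.linalg.norm(D))(d0+v[2:]@B)),axis=1)-9
    o=least_squares(f,np.zeros(4),loss='soft_l1',f_scale=2);D=d0+o.x[2:]@B;D/=np.linalg.norm(D);c=gp+o.x[:2]@B
    A=P[np.linalg.norm(np.cross(P-c,D),axis=1)<13];ta=(A-c)@D;ta=ta[abs(ta)<130]
    print('n',len(Q),'res',np.abs(o.fun).mean(),'c',c,'D',D,'elev',np.degrees(np.arcsin(D[2])),'az',np.degrees(np.arctan2(D[1],D[0])),'ends',np.percentile(ta,[0,2,98,100]))
    return c,D
E
python3 - <<'E'
from h import *
np.set_printoptions(precision=3,suppress=True)
s=r.state();T=s['tcp_rot'];print(s['time'])
d0=T@Z@np.array([np.cos(np.radians(20)),0,-np.sin(np.radians(20))]);print(d0)
tubefit(d0)
E
```

```text
15.1
[ 0.855 -0.13  -0.502]
n 1054 res 0.6233849391209398 c [361.68   77.795 329.132] D [ 0.851 -0.129 -0.508] elev -30.563319247331098 az -8.604823860371223 ends [-96.247 -95.156  50.664  54.77 ]
```

```bash
python3 - <<'E'
from h import *
s=r.state();T=s['tcp_rot'];p=s['eef_pos'];gp=p+154.7*T[:,2]
e=-4-19.7
T1=tool(-8.7,e)@Z;p1=gp-154.7*T1[:,2];rows(p1,T1,12)
T2=tool(-89.8,e)@Z;p2=np.array([463,-265,175])-154.7*T2[:,2];print(p1,p2);rows(p2,T2,28,p1,T1)
E
```

```text
12 x [0.04, -0.0, 0.001] [-0.0, -0.321, 0.0]
[423.79202645  68.80998968 471.8017614 ] [ 463.21705332 -327.18094222  316.65300319]
28 x [-0.091, -0.061, 0.001] [-0.169, 0.0, 0.386]
```

drive_tool:
  plan:
    - [[0.04,0,0.001],[0,-0.32,0]]
    - [[0.04,0,0.001],[0,-0.32,0]]
    - [[0.04,0,0.001],[0,-0.32,0]]
    - [[0.04,0,0.001],[0,-0.32,0]]
    - [[0.04,0,0.001],[0,-0.32,0]]
    - [[0.04,0,0.001],[0,-0.32,0]]

```text
time: 15.95
eef_pos: [453.5, 64.3, 454.2]
tcp_rot: [[-0.792, 0.151, -0.592], [0.12, 0.989, 0.09], [0.599, 0.0, -0.801]]
wrist_force: [0.0, 0.2, 0.6]
grip_width: 0.192
grip_force: 48.7
```

drive_tool:
  plan:
    - [[0.04,0,0.001],[0,-0.32,0]]
    - [[0.04,0,0.001],[0,-0.32,0]]
    - [[0.04,0,0.001],[0,-0.32,0]]
    - [[0.04,0,0.001],[0,-0.32,0]]
    - [[0.04,0,0.001],[0,-0.32,0]]
    - [[0.02,0,0.001],[0,-0.16,0]]
    - [[0.02,0,0.001],[0,-0.16,0]]

```text
time: 16.82
eef_pos: [422.8, 69.0, 471.7]
tcp_rot: [[-0.905, 0.151, -0.397], [0.138, 0.989, 0.06], [0.402, 0.0, -0.916]]
wrist_force: [0.2, 0.3, -0.8]
grip_width: 0.192
grip_force: 48.7
```

drive_tool:
  plan:
    - [[-0.023,-0.015,0],[-0.042,0,0.096]]
    - [[-0.045,-0.03,0],[-0.085,0,0.193]]
    - [[-0.068,-0.045,0.001],[-0.127,0,0.29]]
    - [[-0.091,-0.061,0.001],[-0.169,0,0.386]]
    - [[-0.091,-0.061,0.001],[-0.169,0,0.386]]
    - [[-0.091,-0.061,0.001],[-0.169,0,0.386]]
    - [[-0.091,-0.061,0.001],[-0.169,0,0.386]]
    - [[-0.091,-0.061,0.001],[-0.169,0,0.386]]

```text
time: 17.82
eef_pos: [483.5, -11.7, 434.7]
tcp_rot: [[-0.81, 0.465, -0.357], [0.425, 0.885, 0.187], [0.403, -0.0, -0.915]]
wrist_force: [-0.1, 0.2, 0.5]
grip_width: 0.189
grip_force: 48.7
```

drive_tool:
  plan:
    - [[-0.091,-0.061,0.001],[-0.169,0,0.386]]
    - [[-0.091,-0.061,0.001],[-0.169,0,0.386]]
    - [[-0.091,-0.061,0.001],[-0.169,0,0.386]]
    - [[-0.091,-0.061,0.001],[-0.169,0,0.386]]
    - [[-0.091,-0.061,0.001],[-0.169,0,0.386]]
    - [[-0.091,-0.061,0.001],[-0.169,0,0.386]]
    - [[-0.068,-0.045,0.001],[-0.127,0,0.29]]
    - [[-0.023,-0.015,0],[-0.042,0,0.096]]

```text
time: 18.82
eef_pos: [515.2, -113.9, 395.5]
tcp_rot: [[-0.614, 0.742, -0.271], [0.679, 0.671, 0.298], [0.403, -0.001, -0.915]]
wrist_force: [-0.4, -0.1, -0.1]
grip_width: 0.189
grip_force: 48.7
```

```bash
python3 - <<'E'
from h import *
np.set_printoptions(precision=3,suppress=True)
s=r.state();T=s['tcp_rot'];print(s['time'],s['q'],s['eef_pos'])
x=-T[:,0];d0=T@Z@np.array([np.cos(np.radians(19.7)),0,-np.sin(np.radians(19.7))])
tubefit(d0)
e=-23.7;T2=tool(-89.8,e)@Z;p2=np.array([463,-265,175])-154.7*T2[:,2];rows(p2,T2,16)
E
```

```text
18.825 [-0.339  0.384  1.649  0.193  1.481 -1.128] [ 515.215 -113.933  395.47 ]
n 595 res 0.794924575775746 c [472.997 -67.938 252.177] D [ 0.673 -0.735 -0.082] elev -4.692698899405821 az -47.495723291561525 ends [-97.319 -95.77   14.63   53.581]
16 x [-0.083, -0.055, -0.0] [-0.154, -0.0, 0.349]
```

drive_tool:
  plan:
    - [[-0.042,-0.028,0],[-0.077,0,0.175]]
    - [[-0.042,-0.028,0],[-0.077,0,0.175]]
    - [[-0.083,-0.055,0],[-0.154,0,0.349]]
    - [[-0.083,-0.055,0],[-0.154,0,0.349]]
    - [[-0.083,-0.055,0],[-0.154,0,0.349]]
    - [[-0.083,-0.055,0],[-0.154,0,0.349]]
    - [[-0.083,-0.055,0],[-0.154,0,0.349]]
    - [[-0.083,-0.055,0],[-0.154,0,0.349]]

```text
time: 19.92
eef_pos: [512.2, -212.5, 360.4]
tcp_rot: [[-0.368, 0.916, -0.162], [0.839, 0.402, 0.368], [0.402, -0.001, -0.916]]
wrist_force: [-0.0, 0.2, -0.9]
grip_width: 0.195
grip_force: 48.8
```

drive_tool:
  plan:
    - [[-0.083,-0.055,0],[-0.154,0,0.349]]
    - [[-0.083,-0.055,0],[-0.154,0,0.349]]
    - [[-0.083,-0.055,0],[-0.154,0,0.349]]
    - [[-0.083,-0.055,0],[-0.154,0,0.349]]
    - [[-0.083,-0.055,0],[-0.154,0,0.349]]
    - [[-0.083,-0.055,0],[-0.154,0,0.349]]
    - [[-0.083,-0.055,0],[-0.154,0,0.349]]
    - [[-0.083,-0.055,0],[-0.154,0,0.349]]

```text
time: 20.92
eef_pos: [471.4, -316.7, 320.4]
tcp_rot: [[-0.043, 0.999, -0.019], [0.915, 0.047, 0.402], [0.402, 0.0, -0.916]]
wrist_force: [0.4, 0.6, 0.3]
grip_width: 0.192
grip_force: 48.8
```

drive_tool:
  plan:
    - [[-0.042,-0.028,0],[-0.077,0,0.175]]
    - [[-0.042,-0.028,0],[-0.077,0,0.175]]
    - [[0,0,0],[0,0,0]]
    - [[0,0,0],[0,0,0]]
    - [[0,0,0],[0,0,0]]
    - [[0,0,0],[0,0,0]]

```text
time: 21.68
eef_pos: [464.0, -327.6, 315.7]
tcp_rot: [[-0.005, 1.0, -0.002], [0.916, 0.005, 0.402], [0.402, 0.0, -0.916]]
wrist_force: [-0.1, -0.2, -0.2]
grip_width: 0.193
grip_force: 48.8
```

```bash
python3 - <<'E'
from h import *
np.set_printoptions(precision=3,suppress=True)
s=r.state();T=s['tcp_rot'];print(s['time'],s['q'],s['eef_pos'])
d0=T@Z@np.array([np.cos(np.radians(19.7)),0,-np.sin(np.radians(19.7))])
c,D=tubefit(d0);print('mid',c-20*D)
g=grab('side');cv2.imwrite('pics/c5.png',g['frame'])
E
```

```text
21.675 [-0.744  0.534  1.63   0.312  1.282 -0.885] [ 464.049 -327.559  315.694]
n 512 res 0.9205257425111474 c [ 462.633 -265.319  173.351] D [-0.004 -0.998 -0.066] elev -3.805941755005977 az -90.25241656887448 ends [-97.478 -95.558  33.058  50.916]
mid [ 462.72  -245.364  174.679]
```

View pics/c5.png

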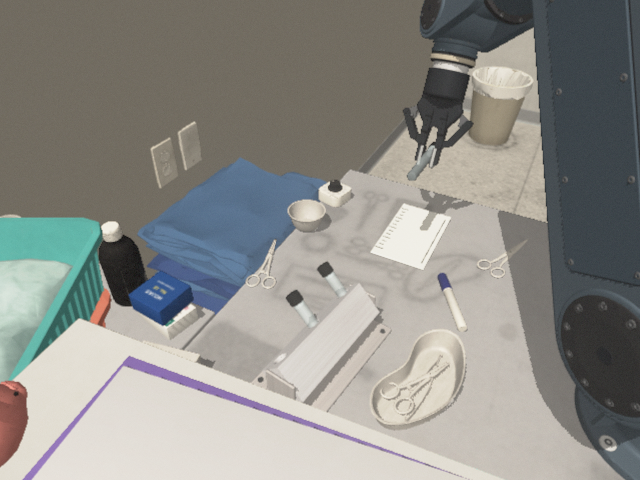

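The tube is held level above the card, with its foot end near (412,175). The fit puts its middle at (463,-245,175), and the short tubes and bystanders are undisturbed. Handing in.

```bash
python3 -c "
from bench import r
print(r.sign_off())"
```

```text
the job is handed in; nothing more can be done
None
```

I handed the job in with the tube held about 4° off level (stopper slightly low), 175 mm up, centred over the card and along it, but no verdict came back; the pellet was not seen directly, and I infer it is at the stopper end from over 1 s tipped about 30° stopper down.

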